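# Ready the tyre-sealant station: clip the gauge in, open the safety cap

### The job

Get the tyre-sealant station ready: first press the chrome tyre gauge down past the sprung jaw of its clip until it lies fully home in both forks, centred lengthwise and trapped under the closed jaw, and let go of it. Then press the bottle's push-and-turn safety cap down, twist it anticlockwise until free, and lift it; finish holding the cap still and level in the gripper, a few centimetres straight above the open bottle, clear of it. Do not shift or knock over the other things on the bench.

Things in the scene. Friction and masses are not known exactly. Their poses are not given: they have to be found in the camera images.
- gauge: Chrome pencil tyre gauge lying on the bench: round rod 12 mm in diameter, 154 mm long overall, about 45 g, with a short head angled sideways at one end that keeps it from rolling. Origin on the rod's axis at mid length (6 mm above the bench as it lies); x axis along the rod towards the head. Either way round in the clip will do.
- clip: Grey gauge clip screwed to the bench, base 116 x 50 x 10 mm, origin under its middle; x is the way the clipped rod lies, z up. Forks (10 mm thick) stand at x = +36 and -36 mm: level floor at z = 45 mm, slot 15 mm wide; -y prongs are 70 mm tall with lips flared to z = 84, y = -19 mm, +y prongs 56 mm. Fingers fit between the forks (62 mm along x, free above z = 20 mm).
- clip_seat (a point): Where the gauge's origin must finish: on the rod's axis when it rests on both fork floors, 51 mm above the bench, midway between the forks. Axes as clip.
- jaw (a joint): Sprung steel jaw of the clip, one piece hinged along the clip's x at y = +10, z = 15 mm, with a nose just outside each fork. 0 = closed, noses over the slot; grows to 0.6 rad as it is pushed open to +y. A level rod pressed straight down over the slot's middle meets the sloping noses with its axis about 80 mm up, forces them aside (0.15 to 0.2 rad, 5 to 20 N), and they snap shut above it.
- jaw_nose (a point): Tip of the jaw's nose at the clip's x = +48 mm (the other is at -48 mm); closed it lies at the clip's y = +1.5 mm, z = 61.5 mm; steel bar 6 mm thick, highest point z = 85 mm.
- bottle: White tyre-sealant bottle, 86 mm across, fixed in a dark steel bracket (100 x 100 mm base) screwed to the bench, so it neither turns nor lifts. Origin under its middle, z up. Its shoulder ends at z = 118 mm, 14 mm below the rim of the closed cap.
- bottle_mouth (a point): Centre of the bottle neck's top edge, 146 mm above the bench, hidden in the closed cap.
- cap: White ribbed round push-and-turn cap on the bottle, 52 mm across, 34 mm tall, about 30 g. Origin at the centre of its lower rim (132 mm above the bench when closed), z up. Locked until pressed down 3 mm or more (hard stop at 8 mm); held down it turns anticlockwise from above, and after 60 to 115 degrees (90 is best) lifts straight off. Let up too early it relocks. 2 mm sideways play.
- spring (a joint): Spring plate in the bottle neck under the cap: travel in m, about 0.001 with the cap closed, growing as the cap is pressed, 0.009 at the hard stop, 0 with the cap off. It pushes up with about 4 N closed and 12 N at the stop. One firm grasp (about 40 N) round the cap's sides, fingertips near its rim, does the press, turn and lift.
- bulb_box: Silver spare-bulb box, 60 x 85 x 45 mm, to be left alone; origin at the centre of its underside.
- jar: Glass jar with a metal twist lid, 68 mm across, 86 mm tall, to be left alone; origin at the centre of its underside.
- spray_can: Grey spray can with a black top, 62 mm across, 164 mm tall, to be left alone; origin at the centre of its underside.
- fuse_puller: Black plastic fuse puller, 75 x 22 x 12 mm, lying flat, to be left alone; origin at the centre of its underside.
- multi_tool: Folded steel multi-tool, 100 x 24 x 18 mm, lying flat, to be left alone; origin at the centre of its underside.
- torch: Black torch, 130 x 36 x 30 mm, lying flat, to be left alone; origin at the centre of its underside.
Mind the look-alikes: they are no part of the job. What is shaped like the clip but orange is not meant. There is more than one size of the cap; the one meant has the size given above.

How it is judged:
By the outcome, as a careful person would: the job done as asked, in the order asked, and still so for the second after the job is handed in, while the arm keeps its last pose, push and grip.
It also fails if it takes over 61 s, if anything falls off the work surface, if the arm or the gripper's body presses on something with over 40 N, if the wrist force passes 120 N, or if a joint passes its speed limit or range.

### The arm

A 6-joint arm with a two-finger parallel gripper is mounted at the origin on the work surface. World frame = base frame: x ahead of the robot, y to its left, z up, the work surface at z = 0. Lengths are in m, angles in rad, forces in N, time in s.
With the tool pointing down it reaches from about 0.275 to 0.875 m from the base axis. Payload 12.5 kg.
Tool frame: the origin (TCP) lies on the centre line of the jaws, within the pads' length; the fingertips stand r.finger_overhang ahead of it and the grasp point (between the pads) lies 3 mm ahead of it (r.finger_overhang is the distance from the TCP to the fingertips, in m); z points along the fingers, y is the line along which they close (so a half turn about z gives the same grasp; the last joint's range is limited). The gripper opens to 85 mm and grips with 20 to 120 N. Pads are 22 mm wide; open, the fingers measure 114 mm over their backs; the gripper's body (76 mm by 85 mm) begins 54 mm behind the grasp point. The pads swing forward as they close: fully open they stand 13 mm farther back than shut.
Start: joints at [-1.193, 0.351, 1.652, -0, 1.139, -0.085], TCP at [0.246, -0.492, 0.231] pointing down, gripper open.
Joint ranges: [-2.75, 2.75], [-0.79, 2.1], [0.01, 2.65], [-1.57, 4.71], [0.07, 3.14], [-2.87, 2.87]. Speed limits (rad/s): [2.22, 2.22, 2.79, 3.14, 3.14, 3.14].

### API

Orientations are given as a unit quaternion [x, y, z, w].
In Python, from cell import r, optics gives the robot as it stands. The module is installed in compiled form; this text tells all that it offers. Calls block until the motion is done:
- r.move_to(position, orientation): joint-space move of the TCP to a pose.
- r.move_linear(position, rot=None, vel=0.15): straight line of the TCP; rot=None keeps the orientation; vel is the mean speed in m/s.
- r.set_joints(angles): joint-space move.
- r.set_gripper(opening, squeeze=None): opening from 0.0 (shut) to 1.0 (fully open); squeeze is the grip in N (None keeps the last); returns when the fingers have stopped.
- r.sleep(seconds).
- r.inverse_kinematics(position, orientation): joint angles nearest the present ones, or None.
- optics.get_image(name): name is "scene" or "side" or "wrist"; returns a dict with "pixels" (384x512x3 uint8, red, green, blue), "depth" (384x512 float32, m along the optical axis (not along the pixel's ray), 0 where there is no reading), "fx", "fy", "cx", "cy" (pixels), "camera_from_world" (4x4, takes a point from world to camera coordinates); the wrist camera has in their place "mount" (4x4, takes a point from camera to tool coordinates, whose origin is the TCP and whose axes are the flange's). Camera axes: x right, y down, z forward; pixel columns grow to the right and rows downward; lengths in m; the calibration is good to about 2 mm. A picture is of the moment at which its call begins: read the wrist's pose just before it.
A pose or a line that the arm cannot do raises r.PlanningError and nothing moves.
- r.hand_in(): hands the job in; it is judged then, once.
Readings, each from a call of its own:
- r.current_t(): time.
- r.current_q(): joint angles.
- r.current_qvel(): joint speeds.
- r.current_effort(): joint torques, N m.
- r.current_tool_pos(): TCP position.
- r.current_ee_rot(): TCP orientation.
- r.current_contact_force(): force on the tool from outside, world axes, zero at the start.
- r.current_torque(): the same for the moment, N m.
- r.current_opening(): opening from 0.0 (shut) to 1.0 (fully open).
- r.current_finger_force(): force on a finger pad.
Only numpy, scipy, OpenCV 4.12 (cv2) and the standard library are available. Lean on these libraries where they do the work, as an engineer would, in place of code of your own. Each camera call takes 0.05 s, during which the arm holds its last target. There are 200 camera calls.

## Working session

There is one attempt and no reset: what is moved stays moved. The work goes in short steps, each a Python script; the robot and the scene stay as the last script left them, time stands still between calls to the robot, and variables do not carry over. Pictures are saved under pics/ and viewed, at most 10 in all, crops included, and the job is handed in when it is done.

```bash
mkdir -p pics
cat > h.py <<'E'
import numpy as np, cv2
from cell import r, optics
def T(name):
    im=optics.get_image(name); return im
def world(im,u,v,z=None):
    """pixel + depth -> world for fixed cams; patch median depth"""
    M=np.linalg.inv(im["camera_from_world"])
    d=im["depth"][int(v)-1:int(v)+2,int(u)-1:int(u)+2]; d=np.median(d[d>0]) if (d>0).any() else np.nan
    ray=np.array([(u-im["cx"])/im["fx"],(v-im["cy"])/im["fy"],1.])
    if z is None: return (M@np.r_[ray*d,1])[:3]
    o=M[:3,3]; dd=M[:3,:3]@ray
    return o+dd*(z-o[2])/dd[2]
E
python3 - <<'E'
from h import *
import pickle
ims={}
for n in("scene","side"):
    im=T(n); ims[n]=im
    cv2.imwrite(f"pics/{n}0.png",cv2.resize(im["pixels"][:,:,::-1],(800,600),interpolation=cv2.INTER_CUBIC))
    M=np.linalg.inv(im["camera_from_world"]); print(n,M[:3,3].round(3),M[:3,2].round(3),im["fx"])
pickle.dump(ims,open("ims.pkl","wb"))
print(r.current_t(),r.finger_overhang,r.current_ee_rot(),r.current_opening())
E
```

```text
scene [ 0.924 -0.354  0.809] [-0.403  0.452 -0.796] 361.4174216646187
side [0.18  0.704 0.968] [ 0.338 -0.565 -0.752] 470.58459153219263
0.1 0.022 [ 9.73345129e-01  2.29344676e-01 -7.32329154e-05 -5.22919565e-04] 1.0011265760623511
```

View pics/scene0.png

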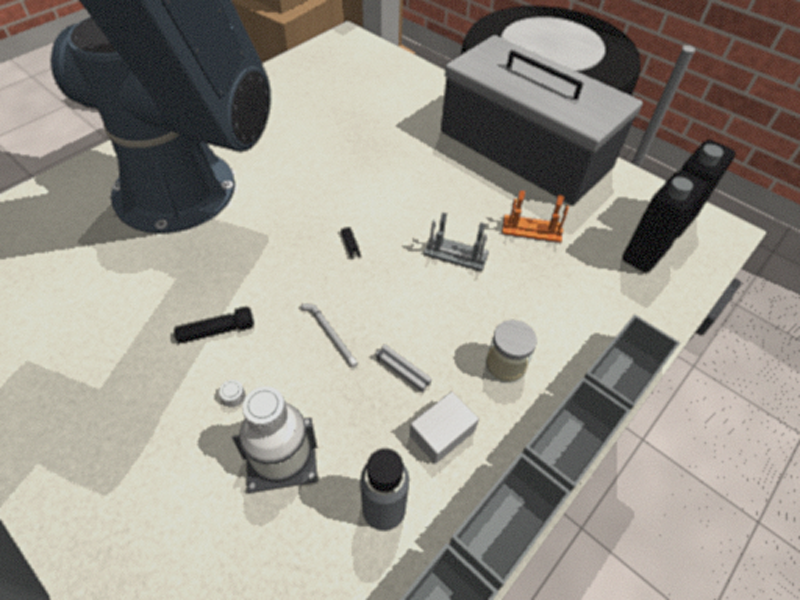

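View pics/side0.png

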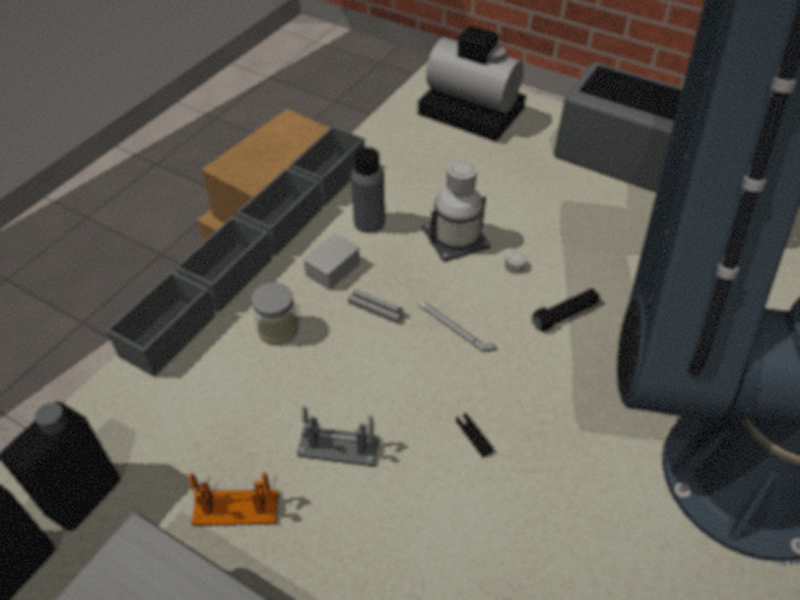

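Scene view: the grey clip is at (457,243) and an orange look-alike at (535,218). The gauge runs from its head at (308,308) to its tail at (352,362). The bottle cap is at (264,405), with a small loose cap at (231,392). Side view: grey clip (339,440), orange (236,500), gauge from (420,304) to head (488,347), bottle cap (461,180), small loose cap (515,262).

The grey clip and the cap on the bottle fit the description, so I'll confirm both in one crop and measure them.

Run:
```python
from h import *
import pickle
ims=pickle.load(open("ims.pkl","rb"))
tiles=[]
for n,c in(("scene",(457,243)),("side",(339,440)),("scene",(264,415)),("side",(470,205))):
    u,v=int(c[0]*.64),int(c[1]*.64); p=ims[n]["pixels"][v-24:v+24,u-32:u+32,::-1]
    print(n,"crop origin",u-32,v-24); tiles.append(cv2.resize(p,(400,300),interpolation=cv2.INTER_CUBIC))
cv2.imwrite("pics/crop1.png",np.vstack([np.hstack(tiles[:2]),np.hstack(tiles[2:])]))
s=.64
def P(n,l,pts,z=None):
    for u,v in pts: print(n,l,world(ims[n],u*s,v*s).round(3), world(ims[n],u*s,v*s,z).round(3) if z is not None else "")
P("scene","gauge head/tail",[(308,308),(318,314),(335,338),(352,361)],.006)
P("side","gauge tail/head",[(421,304),(455,327),(476,341),(488,347)],.006)
P("scene","cap top",[(264,405)],.166);P("side","cap top",[(461,171)],.166)
P("scene","small cap",[(231,388)],.02);P("side","small cap",[(515,258)],.02)
P("scene","clip base",[(425,255),(485,267)],.01);P("side","clip base",[(299,457),(377,463)],.01)
P("scene","can",[(386,465)],.164);P("scene","jar",[(515,340)],.086);P("scene","box",[(445,425)],.045);P("scene","multi",[(403,366)],.018);P("scene","torch",[(210,325)],.03);P("scene","fuse",[(350,242)],.012);P("scene","orange",[(535,225)],.01)
# two-view triangulation of the cap top
def tri(a,b):
    A=[]
    for n,(u,v) in(("scene",a),("side",b)):
        im=ims[n];K=np.array([[im["fx"],0,im["cx"]],[0,im["fy"],im["cy"]],[0,0,1]]);A.append(K@im["camera_from_world"][:3])
    X=cv2.triangulatePoints(A[0],A[1],np.array(a,float),np.array(b,float));return (X[:3]/X[3]).ravel().round(4)
print("tri cap",tri((264*s,405*s),(461*s,171*s)),"gauge tail",tri((352*s,362*s),(420*s,303*s)))
```

```text
scene crop origin 260 131
side crop origin 184 257
scene crop origin 136 241
side crop origin 268 107
scene gauge head/tail [ 0.433 -0.018  0.006] [ 0.433 -0.018  0.006]
scene gauge head/tail [ 0.456 -0.015  0.007] [ 0.455 -0.014  0.006]
scene gauge head/tail [ 0.514 -0.03   0.009] [ 0.512 -0.028  0.006]
scene gauge head/tail [ 0.566 -0.041  0.009] [ 0.565 -0.04   0.006]
side gauge tail/head [ 0.566 -0.033  0.008] [ 0.566 -0.034  0.006]
side gauge tail/head [ 0.491 -0.017  0.009] [ 0.492 -0.019  0.006]
side gauge tail/head [ 0.447 -0.009  0.009] [ 0.448 -0.011  0.006]
side gauge tail/head [ 0.425 -0.009  0.008] [ 0.426 -0.01   0.006]
scene cap top [ 0.602 -0.222  0.166] [ 0.602 -0.222  0.166]
side cap top [ 0.593 -0.209  0.165] [ 0.592 -0.208  0.166]
scene small cap [ 0.471 -0.209  0.022] [ 0.469 -0.209  0.02 ]
side small cap [ 0.469 -0.203  0.024] [ 0.47  -0.207  0.02 ]
scene clip base [0.498 0.221 0.001] [0.503 0.215 0.01 ]
scene clip base [ 0.597  0.279 -0.003] [0.602 0.269 0.01 ]
side clip base [0.574 0.314 0.001] [0.571 0.317 0.01 ]
side clip base [ 0.472  0.261 -0.003] [0.468 0.267 0.01 ]
scene can [ 0.763 -0.173  0.162] [ 0.764 -0.173  0.164]
scene jar [0.754 0.128 0.083] [0.754 0.125 0.086]
scene box [ 0.756 -0.037  0.044] [ 0.756 -0.038  0.045]
scene multi [0.635 0.007 0.014] [0.636 0.005 0.018]
scene torch [ 0.352 -0.161  0.024] [ 0.356 -0.163  0.03 ]
scene fuse [0.376 0.141 0.009] [0.379 0.139 0.012]
scene orange [0.608 0.426 0.009] [0.608 0.425 0.01 ]
tri cap [ 0.5974 -0.2199  0.1561] gauge tail [ 0.5683 -0.0386  0.0036]
```

View pics/crop1.png

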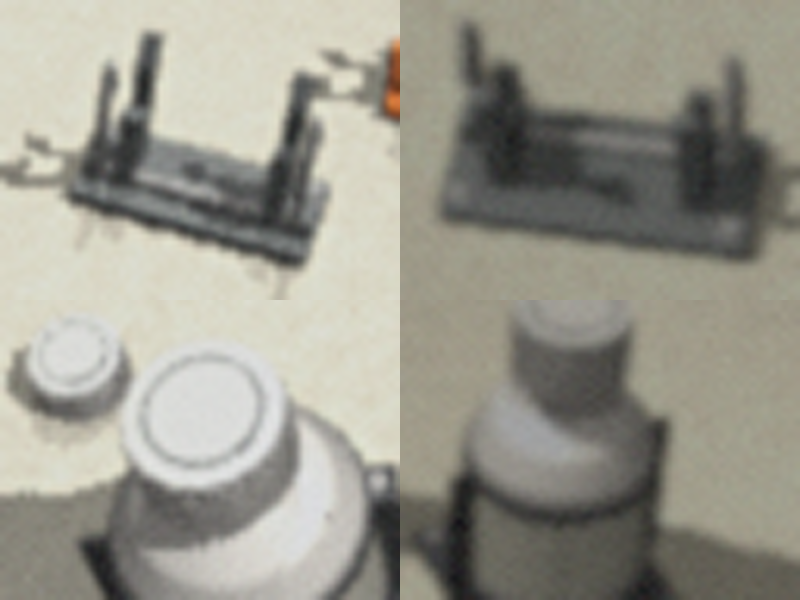

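The crop confirms both targets. The grey clip is right (the orange one next to it is the look-alike), and the cap on the bottle is the large one, with the loose cap visibly smaller. Next I'll look closely with the wrist camera.

```bash
cat >> h.py <<'E'
from scipy.spatial.transform import Rotation as Ro
def down(psi): return (Ro.from_euler("z",psi)*Ro.from_euler("x",np.pi)).as_quat()
def wrist():
    """wrist image with world pose filled in as for the fixed cameras"""
    p,q=np.array(r.current_tool_pos()),r.current_ee_rot(); im=optics.get_image("wrist")
    W=np.eye(4);W[:3,:3]=Ro.from_quat(q).as_matrix();W[:3,3]=p
    im["camera_from_world"]=np.linalg.inv(W@im["mount"]); return im
def cloud(im):
    v,u=np.mgrid[0:384,0:512]; d=im["depth"]; c=np.stack([(u-im["cx"])/im["fx"]*d,(v-im["cy"])/im["fy"]*d,d,np.ones_like(d)],-1)
    return (c@np.linalg.inv(im["camera_from_world"]).T)[...,:3]
def project(im,X):
    c=im["camera_from_world"]@np.r_[X,1]; return im["fx"]*c[0]/c[2]+im["cx"],im["fy"]*c[1]/c[2]+im["cy"]
E
python3 - <<'E'
from h import *
import pickle
W={}
def go(name,xyz,psi):
    r.move_to(xyz,down(psi)); r.sleep(.2); im=wrist(); W[name]=im
    M=np.linalg.inv(im["camera_from_world"]); print(name,r.current_t(),np.round(r.current_q(),2),M[:3,3].round(3),M[:3,2].round(3))
go("cap",[.597,-.217,.36],0.0)
go("gauge",[.50,-.02,.24],-.17)
go("clip",[.535,.267,.30],.49)
go("clip2",[.50,.20,.28],.49)
print(W["cap"]["mount"].round(3))
pickle.dump(W,open("w.pkl","wb"))
cv2.imwrite("pics/w1.png",np.vstack([np.hstack([cv2.resize(W[a]["pixels"][:,:,::-1],(400,300),interpolation=cv2.INTER_AREA) for a in p]) for p in(("cap","gauge"),("clip","clip2"))]))
# gauge cloud: low band near expected
X=cloud(W["gauge"]); m=(W["gauge"]["depth"]>0)&(X[...,2]>.004)&(X[...,2]<.02)&(abs(X[...,0]-.49)<.11)&(abs(X[...,1]+.02)<.05)
P=X[m]; c=P.mean(0); w,V=np.linalg.eigh(np.cov(P[:,:2].T)); a=V[:,1]; print("gauge",len(P),c.round(4),a.round(4),np.percentile(P[:,2],[50,95,99]).round(4))
for n in("clip","clip2"):
    X=cloud(W[n]);dd=W[n]["depth"]>0
    m=dd&(X[...,2]>.006)&(X[...,2]<.014)&(abs(X[...,0]-.535)<.09)&(abs(X[...,1]-.267)<.08); P=X[m][:,:2].astype(np.float32); print(n,"base",cv2.minAreaRect(P),P.mean(0))
X=cloud(W["cap"]); m=(W["cap"]["depth"]>0)&(X[...,2]>.158)&(X[...,2]<.175)&(abs(X[...,0]-.597)<.04)&(abs(X[...,1]+.217)<.04); P=X[m]; print("cap",cv2.minEnclosingCircle(P[:,:2].astype(np.float32)),np.median(P,0))
E
```

```text
cap 2.05 [-0.42  0.42  1.23 -0.    1.49  1.15] [ 0.676 -0.217  0.503] [-0.308  0.    -0.951]
gauge 3.2833 [-0.13  0.25  1.77 -0.    1.12  1.61] [ 0.579 -0.034  0.384] [-0.303  0.052 -0.952]
clip 4.6667 [ 0.38  0.38  1.44 -0.    1.33  1.47] [0.606 0.303 0.443] [-0.272 -0.144 -0.951]
clip2 5.325 [0.29 0.28 1.62 0.   1.24 1.38] [0.571 0.238 0.424] [-0.271 -0.145 -0.952]
[[ 0.001 -0.951 -0.308  0.08 ]
 [ 1.     0.001  0.    -0.   ]
 [ 0.    -0.308  0.951 -0.143]
 [ 0.     0.     0.     1.   ]]
gauge 1629 [ 0.5193 -0.0165  0.0125] [-0.9983 -0.0585] [0.0119 0.0187 0.0194]
clip base ((0.537423849105835, 0.2687259912490845), (0.11552729457616806, 0.05009952187538147), 22.685049057006836) [0.5404315  0.27135137]
clip2 base ((0.5371026396751404, 0.2687166929244995), (0.11578962951898575, 0.050174277275800705), 22.758941650390625) [0.54009914 0.2694569 ]
cap ((0.5985541939735413, -0.21953357756137848), 0.02646481804549694) [ 0.60026884 -0.21955541  0.16691785]
```

View pics/w1.png

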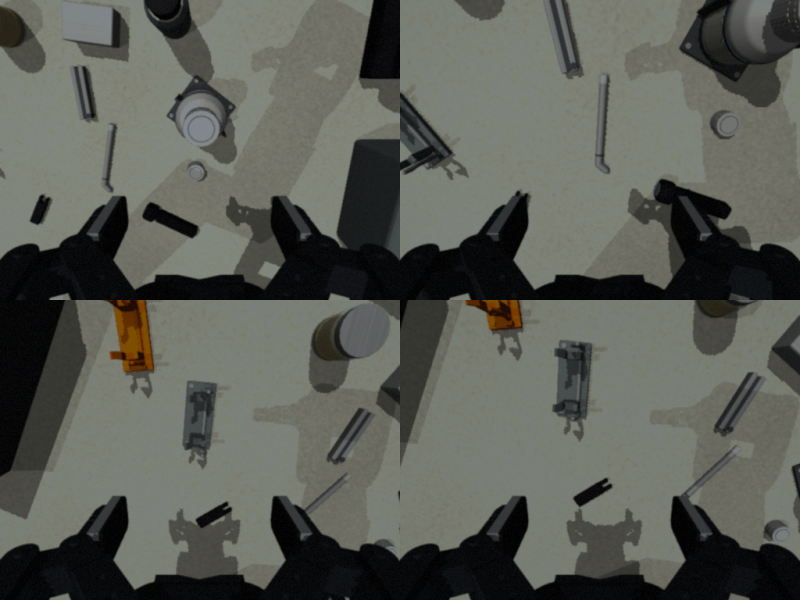

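The clip base measures 115.6 x 50.1 mm (expected 116 x 50) and agrees in both views, and the cap measures r = 26.5 mm with its top at 0.167. I still need the clip's +y side and the gauge pose without the multi-tool.

Run:
```python
from h import *
import pickle
W=pickle.load(open("w.pkl","rb"))
C=np.array([.5373,.2687]); a=np.radians(22.72); R=np.array([[np.cos(a),np.sin(a)],[-np.sin(a),np.cos(a)]])
for n in("clip","clip2"):
    X=cloud(W[n]);m=(W[n]["depth"]>0)&(X[...,2]>.03)&(X[...,2]<.1)&(np.hypot(X[...,0]-C[0],X[...,1]-C[1])<.08);P=X[m]
    L=(P[:,:2]-C)@R.T
    for lo,hi in((.04,.05),(.05,.06),(.06,.075),(.075,.09)):
        k=(P[:,2]>lo)&(P[:,2]<hi)
        for s in(1,-1):
            kk=k&(s*L[:,0]>0); 
            if kk.sum()>3: print(n,lo,s,kk.sum(),"x",np.percentile(L[kk,0],[2,50,98]).round(4),"y",np.percentile(L[kk,1],[2,50,98]).round(4),P[kk,2].max().round(4))
X=cloud(W["gauge"]);dep=W["gauge"]["depth"]
m=(dep>0)&(X[...,2]>.0035)&(X[...,2]<.02)&(abs(X[...,0]-.49)<.095)&(abs(X[...,1]+.02)<.045)
nl,lab,st,_=cv2.connectedComponentsWithStats(m.astype(np.uint8)); print(st)
i=1+np.argmin([np.hypot(*(X[lab==k][:,:2].mean(0)-[.5,-.024])) for k in range(1,nl)]); P=X[lab==i]
d=np.array([1,-.17]);d/=np.hypot(*d)
for _ in range(3):
    t=P[:,:2]@d; k=(t<np.percentile(t,97))&(t>t.min()+.035)&(P[:,2]>.006); v=cv2.fitLine(P[k][:,:2].astype(np.float32),cv2.DIST_HUBER,0,.01,.01).ravel(); d=v[:2]*np.sign(v[0])
t=(P[:,:2]-v[2:])@d; o=(P[:,:2]-v[2:])@np.array([-d[1],d[0]])
print("gauge dir",d,np.degrees(np.arctan2(d[1],d[0])),"pt",v[2:],"t",np.percentile(t,[0,.5,99.5,100]),"perp",np.percentile(o,[0,1,50,99,100]),"ztop",np.percentile(P[:,2],[50,90,99]))
mid=v[2:]+d*(np.percentile(t,.2)+np.percentile(t,99.8))/2; print("mid",mid,"tail",v[2:]+d*t.max())
u,vv=[int(x) for x in project(W["gauge"],[*mid,.006])]
g=cv2.resize(W["gauge"]["pixels"][vv-75:vv+75,u-50:u+50,::-1],(400,600),interpolation=cv2.INTER_CUBIC)
u2,v2=[int(x) for x in project(W["clip2"],[*C,.04])]; print(u-50,vv-75,u2-40,v2-60)
c=cv2.resize(W["clip2"]["pixels"][v2-60:v2+60,u2-40:u2+40,::-1],(400,600),interpolation=cv2.INTER_CUBIC)
cv2.imwrite("pics/crop2.png",np.hstack([g,c]))
print("clip x dir px",project(W["clip2"],[*(C+.05*R[0]),.04]),"y dir",project(W["clip2"],[*(C+.05*R[1]),.04]))
```

```text
clip 0.04 1 108 x [0.0312 0.0366 0.0409] y [-0.0112 -0.0006  0.0094] 0.0484
clip 0.04 -1 121 x [-0.0466 -0.0349 -0.0309] y [-0.0146 -0.0011  0.0111] 0.0496
clip 0.05 1 49 x [0.031  0.037  0.0414] y [-0.0129 -0.0101  0.0105] 0.0592
clip 0.05 -1 61 x [-0.0463 -0.0354 -0.0309] y [-0.0159 -0.0102  0.0116] 0.0599
clip 0.06 1 71 x [0.0316 0.0466 0.0508] y [-0.0167 -0.0008  0.0121] 0.0749
clip 0.06 -1 100 x [-0.0488 -0.0452 -0.0311] y [-0.0173 -0.0023  0.0127] 0.075
clip 0.075 1 131 x [0.0314 0.0392 0.0505] y [-0.0141  0.011   0.0187] 0.0867
clip 0.075 -1 119 x [-0.0495 -0.0393 -0.0312] y [-0.0145  0.0109  0.0187] 0.087
clip2 0.04 1 140 x [0.0307 0.0356 0.0417] y [-0.013   0.0004  0.0076] 0.0499
clip2 0.04 -1 141 x [-0.0457 -0.0357 -0.0312] y [-0.0143 -0.0004  0.0104] 0.0498
clip2 0.05 1 68 x [0.0309 0.0362 0.0451] y [-0.0144 -0.0102  0.0075] 0.0586
clip2 0.05 -1 72 x [-0.0465 -0.0364 -0.0313] y [-0.0165 -0.0099  0.0108] 0.0597
clip2 0.06 1 100 x [0.0307 0.0427 0.05  ] y [-0.0176  0.0035  0.0099] 0.075
clip2 0.06 -1 99 x [-0.0498 -0.0454 -0.0312] y [-0.0173 -0.0011  0.0108] 0.0749
clip2 0.075 1 183 x [0.031  0.0387 0.0499] y [-0.0146  0.0115  0.019 ] 0.0868
clip2 0.075 -1 149 x [-0.0499 -0.0386 -0.0312] y [-0.0145  0.0114  0.018 ] 0.0862
[[     0      0    512    384 195296]
 [   220     89      8      2      9]
 [   207     92      8      2     12]
 [   249     95     19    127   1290]
 [   281    167      1      1      1]]
gauge dir [ 0.9739955  -0.22656745] -13.095067 pt [ 0.5147888  -0.02547282] t [-0.09559004 -0.0929851   0.05797529  0.05863312] perp [-0.01809206 -0.0144882  -0.00048289  0.00581051  0.0060208 ] ztop [0.01151763 0.01286362 0.01395887]
mid [ 0.49766159 -0.02148875] tail [ 0.5718972  -0.03875718]
206 85 178 42
clip x dir px (np.float64(220.8735446528359), np.float64(56.64274943330963)) y dir (np.float64(175.15266405336652), np.float64(98.6668223023215))
```

View pics/crop2.png

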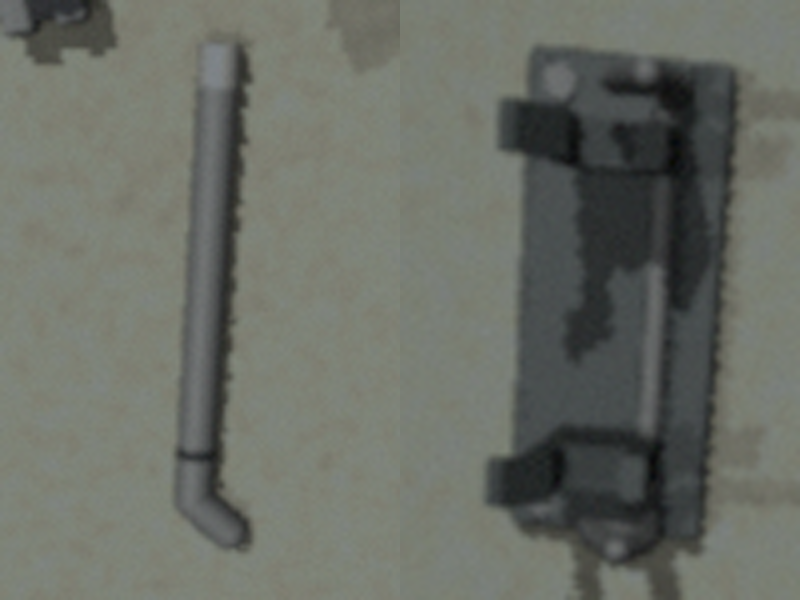

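Left crop: the gauge's tail is at (220,42), the bend at (190,500) and the head end at (235,540). Its measured length is 154 mm. Right crop: the flared tall lips are on the left at (520,130) and (510,480), so the clip's true +y faces the other way and its yaw is 202.7°.

Before grasping, I'll measure the fingertip reach against opening and cross-check the clip with the fixed cameras.

Run:
```python
from h import *
import pickle
ims=pickle.load(open("ims.pkl","rb"))
for n in("scene","side"):
    X=cloud(ims[n]);m=(ims[n]["depth"]>0)&(X[...,2]>.006)&(X[...,2]<.014)&(abs(X[...,0]-.5373)<.075)&(abs(X[...,1]-.2687)<.06);P=X[m][:,:2].astype(np.float32);print(n,cv2.minAreaRect(P))
    m=(ims[n]["depth"]>0)&(X[...,2]>.163)&(X[...,2]<.171)&(np.hypot(X[...,0]-.6,X[...,1]+.217)<.04);print(cv2.minEnclosingCircle(X[m][:,:2].astype(np.float32)))
psi=np.radians(-13.1)
r.move_to([.4973,-.0214,.12],down(psi))
for o in(1.,.72,.5,.14):
    r.set_gripper(o,90); im=optics.get_image("wrist"); im["camera_from_world"]=np.linalg.inv(im["mount"]); X=cloud(im)
    m=(im["depth"]>0)&(abs(X[...,0])<.013)&(abs(X[...,1])<.07)&(X[...,2]<.06)&(X[...,2]>-.02); 
    print(o,round(r.current_opening(),3),m.sum(),"tip",np.percentile(X[m][:,2],[95,99,99.8]).round(4),"y",np.percentile(X[m][:,1],[2,98]).round(4) if m.any() else "")
r.set_gripper(.5); print(r.current_t(),r.current_q())
```

```text
scene ((0.537887692451477, 0.2644903361797333), (0.11540976911783218, 0.05261434614658356), 22.608125686645508)
((0.5983889698982239, -0.2222943902015686), 0.025791937485337257)
side ((0.5357507467269897, 0.27043768763542175), (0.11620572209358215, 0.05234312638640404), 22.311115264892578)
((0.5958555936813354, -0.21740227937698364), 0.02723868563771248)
1.0 1.002 439 tip [-0.0145 -0.0139 -0.0137] y [-0.049   0.0475]
0.72 0.72 1027 tip [-0.0079 -0.0066 -0.0059] y [-0.0433  0.0417]
0.5 0.503 1156 tip [-0.0055 -0.0032 -0.0028] y [-0.0344  0.033 ]
0.14 0.14 954 tip [-0.0059 -0.0045 -0.0038] y [-0.0193  0.0179]
8.2917 [-1.36544522e-01  4.10553043e-01  1.88402408e+00 -2.81871384e-05
  8.47061540e-01  1.66283463e+00]
```

The tip filter looks doubtful, so I'll check it without the x-limit.

Run:
```python
from h import *
im=optics.get_image("wrist"); im["camera_from_world"]=np.linalg.inv(im["mount"]); X=cloud(im)
m=(im["depth"]>0)&(X[...,2]<.06)
for lo in np.arange(-.05,.06,.005):
    k=m&(X[...,2]>lo)&(X[...,2]<lo+.005)
    if k.sum()>5: print(lo.round(3),k.sum(),"x",np.percentile(X[k][:,0],[1,50,99]).round(4),"y",np.percentile(abs(X[k][:,1]),[1,50,99]).round(4))
v,u=np.where(m); print("rows",v.min(), "tip px",u[v==v.min()], X[v.min(),u[v==v.min()][0]])
```

```text
-0.05 1092 x [0.0071 0.0127 0.015 ] y [0.0224 0.0332 0.0504]
-0.045 696 x [-0.0089  0.0079  0.0136] y [0.0206 0.0235 0.0397]
-0.04 695 x [-0.0098  0.0086  0.0126] y [0.0205 0.0223 0.0283]
-0.035 604 x [-0.0092  0.0082  0.0126] y [0.0205 0.0236 0.0352]
-0.03 544 x [-0.0095  0.0081  0.0125] y [0.0205 0.0242 0.035 ]
-0.025 494 x [-0.0092  0.0081  0.0125] y [0.0205 0.0241 0.0353]
-0.02 472 x [-0.0094  0.008   0.0124] y [0.0205 0.024  0.0352]
-0.015 394 x [-0.0093  0.0081  0.0125] y [0.0205 0.0239 0.0348]
-0.01 239 x [-0.01    0.0082  0.0123] y [0.0206 0.0221 0.0323]
-0.005 51 x [-0.0093  0.0017  0.0096] y [0.0206 0.0219 0.0222]
0.04 26 x [0.1197 0.1224 0.1237] y [0.131  0.1324 0.1336]
0.045 151 x [0.113  0.1199 0.125 ] y [0.1305 0.1337 0.1387]
0.05 246 x [0.1097 0.118  0.126 ] y [0.1302 0.1352 0.143 ]
0.055 299 x [0.1068 0.1162 0.1269] y [0.1295 0.1367 0.1473]
rows 0 tip px [487 488 489 490 491 492 493 494 495 496 497 498 499 500 501 502 503 504
 505 506 507 508 509 510 511] [0.12710807 0.12911678 0.05848938]
```

Depth puts the tips near the TCP plane, while the text says 22 mm ahead. I'll settle it by lowering slowly astride the gauge and watching the contact force.

Run:
```python
from h import *
r.set_gripper(.3); p=np.array([.4973,-.0214,.05]); r.move_linear(p,vel=.1); r.sleep(.15)
f0=np.array(r.current_contact_force()); print("f0",f0.round(2))
im=optics.get_image("wrist"); cv2.imwrite("pics/w2.png",cv2.resize(im["pixels"][200:384,100:412,::-1],(780,460),interpolation=cv2.INTER_CUBIC))
pr=lambda X:project({**im,"camera_from_world":np.linalg.inv(im["mount"])},X)
for z in(0,.01,.022): print(z,(np.array(pr([0.011,.0128,z]))-[100,200])*2.5)
for z in np.arange(.040,.001,-.0015):
    p[2]=z; r.move_linear(p,vel=.05); r.sleep(.03); f=np.array(r.current_contact_force())-f0
    if f[2]>2.5: break
print("contact at cmd",z,r.current_tool_pos(),f.round(2),r.current_t())
```

```text
f0 [ 0.19 -0.78  0.63]
0 [454.27657246  86.03458322]
0.01 [450.45224305  65.33642835]
0.022 [446.40126973  43.41162429]
contact at cmd 0.0024999999999999675 [ 0.49726777 -0.02138296  0.00243168] [-0.05  0.4  -0.56] 17.1667
```

View pics/w2.png

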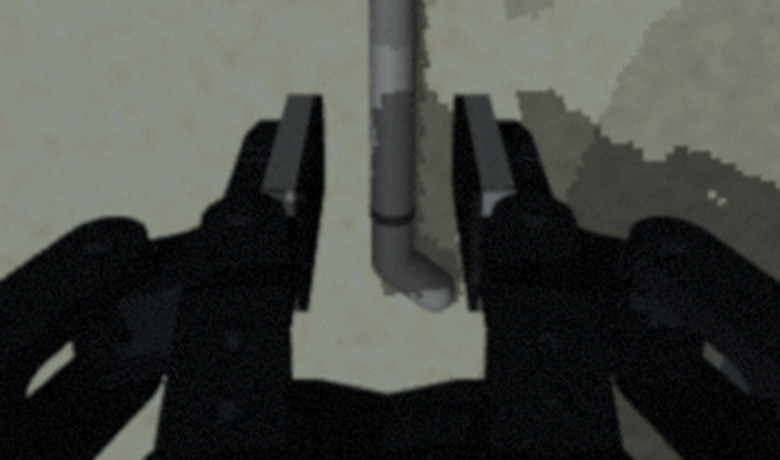

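The picture shows the pads' ends at row 95, near the TCP plane (z=0 projects to row 86), and no force appeared down to 2.5 mm. So the tips really are about level with the TCP, and the stated 22 mm overhang doesn't hold here. I'll carry on down to contact.

Run:
```python
from h import *
p=np.array([.4973,-.0214,.0025]); f0=np.array(r.current_contact_force())
for z in np.arange(.001,-.009,-.001):
    p[2]=z
    try: r.move_linear(p,vel=.05)
    except r.PlanningError as e: print("plan",z,e); break
    f=np.array(r.current_contact_force())-f0
    if f[2]>2: break
print("contact",z,r.current_tool_pos(),f.round(2),r.current_t())
im=wrist();X=cloud(im);M=X@np.eye(3)
m=(im["depth"]>0)&(np.hypot(X[...,0]-.4973,X[...,1]+.0214)<.04)&(X[...,2]<.05)
for lo in np.arange(-.012,.03,.003):
    k=m&(X[...,2]>=lo)&(X[...,2]<lo+.003); print(lo.round(3),k.sum(),end="; ")
cv2.imwrite("pics/w3.png",cv2.resize(im["pixels"][200:384,100:412,::-1],(780,460),interpolation=cv2.INTER_CUBIC))
```

```text
contact -0.001 [ 4.97361540e-01 -2.14084734e-02 -3.42939475e-04] [-4.16  1.42 12.83] 17.9167
-0.012 0; -0.009 0; -0.006 0; -0.003 1522; -0.0 8044; 0.003 101; 0.006 445; 0.009 2205; 0.012 1596; 0.015 260; 0.018 238; 0.021 286; 0.024 285; 0.027 291;
```

View pics/w3.png

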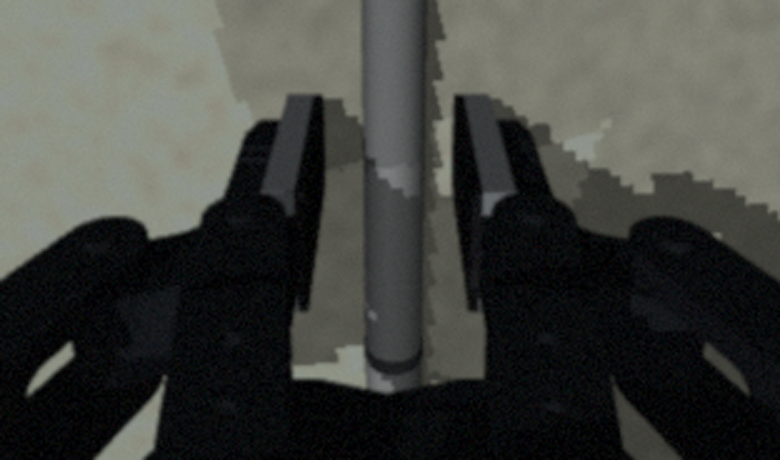

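Contact comes at TCP z ≈ 0, and the rod sits centred between the pads at (392,250). From here I treat the fingertips as being at the TCP when nearly shut. Next: back off slightly, grip, lift and check the hold.

Run:
```python
from h import *
p=np.array([.4973,-.0214,.0025]); r.move_linear(p,vel=.05)
r.set_gripper(0.0,100); print("open",r.current_opening()*85,"ff",r.current_finger_force(),"F",np.round(r.current_contact_force(),2),r.current_tool_pos())
p[2]=.12; r.move_linear(p,vel=.2); print("open",r.current_opening()*85,"ff",r.current_finger_force(),"F",np.round(r.current_contact_force(),2),r.current_t())
im=wrist();X=cloud(im)
# rod in world: points away from pads along the rod
d=np.array([np.cos(np.radians(-13.1)),np.sin(np.radians(-13.1))]);n=np.array([-d[1],d[0]]);L=X[...,:2]-p[:2];t=L@d;o=L@n
m=(im["depth"]>0)&(abs(o)<.012)&(abs(t)>.018)&(abs(t)<.1)&(X[...,2]>.09)&(X[...,2]<.15)
for lo in np.arange(-.09,.09,.01):
    k=m&(t>=lo)&(t<lo+.01)
    if k.sum()>8: print(lo.round(3),k.sum(),"o",np.percentile(o[k],[5,50,95]).round(4),"ztop",np.percentile(X[...,2][k],[50,90]).round(4))
print("t range",np.percentile(t[m],[0,1,99,100]))
```

```text
open 7.808755373735835 ff 98.34691643714905 F [-1.34  0.98  6.63] [ 0.49736188 -0.02139219  0.00273498]
open 7.208501388250044 ff 98.17703604698181 F [-0.02 -0.66 -0.64] 19.2583
-0.06 213 o [-0.0051  0.0008  0.0062] ztop [0.1277 0.1291]
-0.05 351 o [-0.005   0.0003  0.0056] ztop [0.1281 0.1292]
-0.04 300 o [-0.0038  0.0003  0.005 ] ztop [0.1281 0.1292]
-0.03 285 o [-0.0032  0.0008  0.0044] ztop [0.1283 0.1292]
-0.02 59 o [-0.0031  0.0003  0.0039] ztop [0.1283 0.1292]
0.01 98 o [-0.0048  0.0006  0.006 ] ztop [0.1279 0.1292]
0.02 522 o [-0.0047  0.0004  0.0059] ztop [0.1278 0.129 ]
0.03 551 o [-0.0046  0.0008  0.0058] ztop [0.1278 0.129 ]
0.04 584 o [-0.0044  0.0008  0.0058] ztop [0.1278 0.129 ]
0.05 628 o [-0.0043  0.0009  0.0061] ztop [0.1278 0.1289]
0.06 689 o [-0.0046  0.0009  0.0063] ztop [0.1278 0.1291]
0.07 448 o [-0.0045  0.0009  0.0063] ztop [0.128  0.1291]
t range [-0.06241838 -0.05532771  0.07557126  0.07601131]
```

The rod is held level (top at 0.129 both sides of the pads), parallel to the tool and centred to about 1 mm. Next I carry it to the clip and press it in with force watching.

Run:
```python
from h import *
a=np.radians(22.7); d=np.array([np.cos(a),np.sin(a)]); n=np.array([-d[1],d[0]])
c=np.array([.5373,.2687])+.001*d-.0005*n; q=down(a)
r.move_to([*c,.14],q); r.move_linear([*c,.086],q,vel=.12); r.sleep(.1); f0=np.array(r.current_contact_force())
log=[]
for z in np.r_[np.arange(.083,.053,-.003),.052,.0505,.049,.048,.047]:
    r.move_linear([*c,z],q,vel=.08); f=np.array(r.current_contact_force())-f0; log.append((round(float(z),4),round(r.current_tool_pos()[2],4),*f.round(1)))
    if f[2]>40 or abs(f[:2]).max()>30: break
for l in log: print(l)
print(r.current_t(),r.current_opening(),r.current_finger_force())
im=T("scene"); cv2.imwrite("pics/s3.png",cv2.resize(im["pixels"][110:206,240:368,::-1],(800,600),interpolation=cv2.INTER_CUBIC))
```

```text
(0.083, np.float64(0.0831), np.float64(0.2), np.float64(0.1), np.float64(-1.2))
(0.08, np.float64(0.0798), np.float64(1.2), np.float64(-1.0), np.float64(0.2))
(0.077, np.float64(0.0779), np.float64(1.3), np.float64(-1.1), np.float64(0.1))
(0.074, np.float64(0.0738), np.float64(0.3), np.float64(-0.7), np.float64(1.9))
(0.071, np.float64(0.0707), np.float64(0.7), np.float64(-0.4), np.float64(0.9))
(0.068, np.float64(0.0677), np.float64(0.0), np.float64(-0.5), np.float64(1.0))
(0.065, np.float64(0.0647), np.float64(0.4), np.float64(-0.2), np.float64(1.5))
(0.062, np.float64(0.0621), np.float64(0.7), np.float64(0.4), np.float64(2.7))
(0.059, np.float64(0.0587), np.float64(1.2), np.float64(-0.9), np.float64(1.1))
(0.056, np.float64(0.0566), np.float64(-0.8), np.float64(-0.8), np.float64(9.3))
(0.053, np.float64(0.056), np.float64(-10.5), np.float64(-6.1), np.float64(35.9))
(0.052, np.float64(0.0558), np.float64(-14.5), np.float64(-6.8), np.float64(44.7))
24.1333 0.0008018778585037236 22.034250050783157
```

View pics/s3.png

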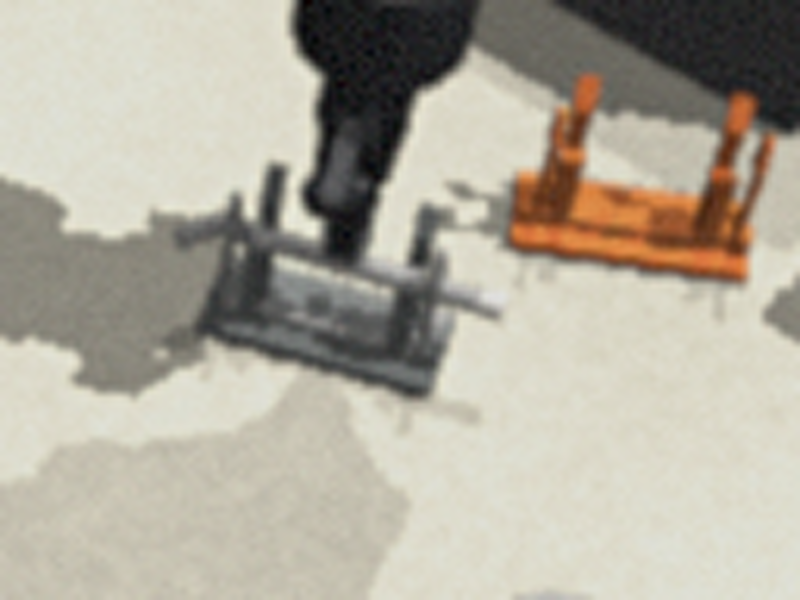

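The fingers have slid off the rod: the opening reads 0, and they are shut and pressing on top of it. With the tip at 0.056 and 45 N, the rod may already be home. I'll ease off, raise the hand and measure the rod and jaw.

```bash
cat >> h.py <<'E'
A=np.radians(202.7); CX=np.array([np.cos(A),np.sin(A)]); CY=np.array([-CX[1],CX[0]]); CC=np.array([.5373,.2687])
def clipscan(im,tag):
    X=cloud(im); L=X[...,:2]-CC; x=L@CX; y=L@CY; z=X[...,2]; ok=(im["depth"]>0)&(abs(y)<.03)&(z>.03)&(z<.12)
    for lo,hi in((-.09,-.08),(-.08,-.07),(-.07,-.052),(-.03,-.012),(-.012,.012),(.012,.03),(.052,.07),(.07,.08),(.08,.09)):
        k=ok&(x>lo)&(x<hi)
        if k.sum()>5: print(tag,"x",lo,hi,k.sum(),"y",np.percentile(y[k],[2,50,98]).round(4),"z",np.percentile(z[k],[50,95,99]).round(4))
    for s in(-1,1):
        k=ok&(abs(x-s*.048)<.004)&(z>.058)
        if k.sum(): print(tag,"nose",s,k.sum(),"y",np.percentile(y[k],[2,50,98]).round(4),"z",np.percentile(z[k],[2,50,98]).round(4))
E
python3 - <<'E'
from h import *
p=np.array([*r.current_tool_pos()[:2],.14]); r.move_linear(p,vel=.2); print(np.round(r.current_contact_force(),1),r.current_t())
im=wrist(); clipscan(im,"wrist"); clipscan(T("scene"),"scene"); clipscan(T("side"),"side")
u,v=[int(t) for t in project(im,[*CC,.05])]; u0,v0=max(u-64,0),max(v-60,0); print(u0,v0)
cv2.imwrite("pics/w4.png",cv2.resize(im["pixels"][v0:v0+120,u0:u0+160,::-1],(800,600),interpolation=cv2.INTER_CUBIC))
E
```

```text
[-0.1  0.2  0.4] 24.775
wrist x -0.08 -0.07 260 y [-0.003   0.0025  0.0086] z [0.0568 0.0583 0.0589]
wrist x -0.07 -0.052 443 y [-0.0031  0.0025  0.0081] z [0.0567 0.0582 0.0589]
wrist x -0.03 -0.012 375 y [-0.0039  0.0013  0.0072] z [0.0568 0.0581 0.0586]
wrist x -0.012 0.012 469 y [-0.0048  0.0013  0.0067] z [0.0566 0.0582 0.0588]
wrist x 0.012 0.03 304 y [-0.0049  0.0006  0.0061] z [0.0566 0.058  0.0586]
wrist nose -1 306 y [-0.0002  0.0086  0.0172] z [0.061  0.0756 0.0858]
scene x -0.08 -0.07 12 y [0.0041 0.0081 0.0131] z [0.0533 0.0546 0.0549]
scene x -0.07 -0.052 29 y [0.001  0.0092 0.012 ] z [0.0535 0.0567 0.0574]
scene x -0.03 -0.012 31 y [-0.0094  0.0078  0.0168] z [0.0534 0.0665 0.0798]
scene x -0.012 0.012 36 y [0.0011 0.0068 0.0097] z [0.0532 0.0561 0.0569]
scene x 0.012 0.03 24 y [0.0017 0.0068 0.0094] z [0.053  0.0573 0.0579]
scene x 0.052 0.07 27 y [0.0022 0.0102 0.0191] z [0.0534 0.0569 0.0702]
scene x 0.07 0.08 9 y [0.01   0.0179 0.02  ] z [0.0531 0.0562 0.0564]
scene nose -1 19 y [0.0088 0.0168 0.0205] z [0.0594 0.0709 0.0825]
scene nose 1 18 y [0.0101 0.018  0.0217] z [0.0594 0.0708 0.0828]
side x -0.08 -0.07 23 y [-0.0052 -0.0012  0.005 ] z [0.0537 0.058  0.0581]
side x -0.07 -0.052 44 y [-0.0055 -0.0017  0.0052] z [0.0543 0.0585 0.0596]
side x -0.03 -0.012 45 y [-0.0121 -0.0024  0.0044] z [0.0546 0.0573 0.059 ]
side x -0.012 0.012 58 y [-0.0075 -0.0034  0.005 ] z [0.054  0.0571 0.0576]
side x 0.012 0.03 38 y [-0.0074 -0.0028  0.003 ] z [0.0536 0.0574 0.0585]
side x 0.052 0.07 53 y [-0.0083 -0.0019  0.0126] z [0.0542 0.0573 0.0581]
side x 0.07 0.08 13 y [0.0022 0.0081 0.0126] z [0.0537 0.0558 0.0561]
side nose -1 28 y [-0.0021  0.0045  0.0124] z [0.063  0.0717 0.0827]
side nose 1 35 y [-0.0033  0.0037  0.0133] z [0.0591 0.0709 0.0843]
190 138
```

View pics/w4.png

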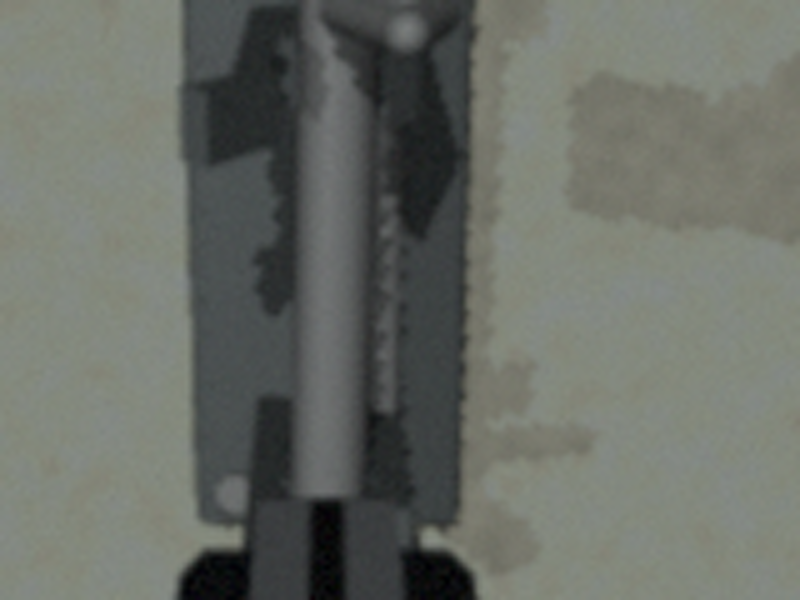

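Rod top is 0.058 along its whole length, so the axis is about 0.052 (home is 0.051). It lies in the slot with the jaw nose at y≈0, closed above it. The crop shows the rod running down the slot at (330,300) with the nose over it at (405,30). Now I'll check the lengthwise centring.

Run:
```python
from h import *
for n,im in(("wrist",wrist()),("scene",T("scene")),("side",T("side"))):
    X=cloud(im);L=X[...,:2]-CC;x=L@CX;y=L@CY;z=X[...,2];k=(im["depth"]>0)&(abs(x)<.12)&(abs(x)>.052)&(abs(y)<.03)&(z>.044)&(z<.062)
    print(n,"ends",[ (x[k&(s*x>0)]*s).max().round(4) if (k&(s*x>0)).any() else None for s in(-1,1)],[np.sort(x[k&(s*x>0)]*s)[-4:].round(4) for s in(-1,1)])
q=r.current_q();print(np.round(q,3))
for psi in(0,.6,np.pi/2,-np.pi/2,-.6,-1,1,-2,2.2):
    s=r.inverse_kinematics([.5986,-.2195,.2],down(psi)); print(round(psi,2),None if s is None else np.round(s,2))
```

```text
wrist ends [np.float64(0.0791), None] [array([0.0791, 0.0791, 0.0791, 0.0791]), array([], dtype=float64)]
scene ends [np.float64(0.0778), np.float64(0.0746)] [array([0.0759, 0.0761, 0.0769, 0.0778]), array([0.073 , 0.0737, 0.0744, 0.0746])]
side ends [np.float64(0.08), np.float64(0.0749)] [array([0.0779, 0.0782, 0.0783, 0.08  ]), array([0.073 , 0.0745, 0.0748, 0.0749])]
[ 0.385  0.548  1.593 -0.     1.002  1.56 ]
0 [-0.42  0.54  1.44 -0.    1.16  1.15]
0.6 [-0.42  0.54  1.44 -0.    1.16  0.55]
1.57 [-0.42  0.54  1.44  0.    1.16 -0.42]
-1.57 [-0.42  0.54  1.44 -0.    1.16  2.72]
-0.6 [-0.42  0.54  1.44 -0.    1.16  1.75]
-1 [-0.42  0.54  1.44 -0.    1.16  2.15]
1 [-0.42  0.54  1.44 -0.    1.16  0.15]
-2 None
2.2 [-0.42  0.54  1.44  0.    1.16 -1.05]
```

The ends are at about 78 and 75 mm, so it's centred to within 2 mm and home. Now the cap: approach, grasp and press, checking the force.

Run:
```python
from h import *
c=np.array([.5982,-.2200]); q=down(-.77)
p=r.current_tool_pos(); r.move_linear([p[0],p[1],.22],vel=.25)
r.set_gripper(1.0,45); r.move_to([*c,.24],q); 
im=wrist(); X=cloud(im); m=(im["depth"]>0)&(X[...,2]>.16)&(X[...,2]<.172)&(np.hypot(X[...,0]-.598,X[...,1]+.22)<.035); print("cap chk",cv2.minEnclosingCircle(X[m][:,:2].astype(np.float32)),np.median(X[m][:,2]))
r.move_linear([*c,.135],q,vel=.15); r.sleep(.1); f0=np.array(r.current_contact_force()); print("f0",f0.round(2),r.current_tool_pos())
r.set_gripper(0.0,45); print("open",r.current_opening()*85,"ff",r.current_finger_force(),"F",(np.array(r.current_contact_force())-f0).round(2),r.current_tool_pos())
for dz in(.002,.004,.0055,.0065):
    r.move_linear([*c,.135-dz],q,vel=.03); print(dz,r.current_tool_pos()[2].round(4),(np.array(r.current_contact_force())-f0).round(1))
print(r.current_t(),r.current_finger_force(),np.round(r.current_q(),3))
```

```text
cap chk ((0.5988471508026123, -0.22009539604187012), 0.026352398097515106) 0.16691513510915162
f0 [-0.01 -0.21  0.41] [ 0.5987842  -0.22020511  0.13623565]
open 50.577746601431684 ff 45.989071782678366 F [-0.45  0.76  3.5 ] [ 0.59837644 -0.22006669  0.13548984]
0.002 0.1333 [-0.6  1.   5.9]
0.004 0.1315 [-1.7  0.9  7. ]
0.0055 0.1302 [-1.8  1.9  9.3]
0.0065 0.1293 [-2.7  0.3  9.4]
30.525 46.49652036605403 [-0.425  0.618  1.497 -0.     1.025  1.915]
```

The cap is gripped (50.6 mm) and pressed about 6 mm at 9.4 N, which matches the spring. Now the twist.

Run:
```python
from h import *
print("torque0",np.round(r.current_torque(),2)); q0=np.array(r.inverse_kinematics([.5982,-.22,.1283],down(-.77))); c=np.array([.5982,-.22])
for ang in(30,60,92):
    qq=q0.copy(); qq[5]-=np.radians(ang); r.set_joints(qq)
    print(ang,r.current_tool_pos().round(4),np.round(r.current_contact_force(),1),"M",np.round(r.current_torque(),2),"open",r.current_opening()*85)
q=r.current_ee_rot()
for z in(.134,.145,.165,.19):
    r.move_linear([*c,z],down(-.77+np.radians(92)),vel=.06); print(z,r.current_tool_pos().round(4),np.round(r.current_contact_force(),1),"open",r.current_opening()*85)
r.sleep(.2); print(r.current_t())
s=T("scene"); d=T("side")
cv2.imwrite("pics/f1.png",np.hstack([cv2.resize(s["pixels"][190:340,90:223,::-1],(400,450),interpolation=cv2.INTER_CUBIC),cv2.resize(d["pixels"][50:200,230:363,::-1],(400,450),interpolation=cv2.INTER_CUBIC)]))
```

```text
torque0 [0.11 0.4  0.04]
30 [ 0.599  -0.2203  0.1294] [-0.6 -0.2  9.4] M [ 0.01  0.01 -0.02] open 50.57994010197932
60 [ 0.5991 -0.2203  0.1294] [-1.3  0.6 10.1] M [ 0.04 -0.    0.01] open 50.40916551381675
92 [ 0.5991 -0.2203  0.1294] [ 0.9 -0.8 10.1] M [ 0.07 -0.03 -0.02] open 50.53325992733443
0.134 [ 0.599  -0.2203  0.1347] [ 2.5 -0.4  3.8] open 50.61483658123998
0.145 [ 0.598  -0.2199  0.1449] [ 0.1  0.5 -0.3] open 50.51038926438136
0.165 [ 0.5983 -0.22    0.1653] [ 0.4  0.2 -0.3] open 50.72103287052787
0.19 [ 0.5982 -0.22    0.1901] [-0.  -1.  -0.4] open 50.43774533616815
34.0833
```

View pics/f1.png

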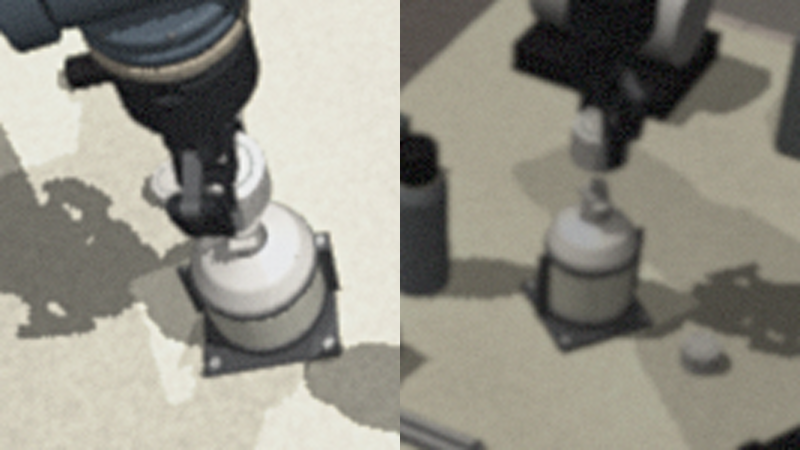

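The picture shows the cap in the gripper at (590,140) in the side half, clear above the open neck at (598,200), with the small cap untouched. A quick last check of the gauge, then hand in.

Run:
```python
from h import *
im=T("side");X=cloud(im);L=X[...,:2]-CC;x=L@CX;y=L@CY;z=X[...,2]
for s in(-1,1):
    k=(im["depth"]>0)&(s*x>.052)&(s*x<.1)&(abs(y)<.02)&(z>.044)&(z<.07);print(s,(s*x[k]).max().round(4),np.percentile(z[k],95).round(4),np.median(y[k]).round(4))
print("still",np.abs(r.current_qvel()).max(),r.current_ee_rot(),r.current_finger_force(),r.current_t()); print(r.hand_in())
```

```text
-1 0.0795 0.0583 -0.002
1 0.0748 0.0573 0.0006
still 0.0018115110206277094 [ 9.13964979e-01  4.05793037e-01 -1.06958859e-04 -1.32554132e-04] 46.71274668769911 34.2333
the job is handed in; nothing more can be done
None
```

I handed the job in at 34 s. The gauge lies home in both forks under the closed jaw, about 2 mm off centre lengthwise. The gripper slid off it while pressing it in, so the shut fingertips finished the push. The cap is off and held still and level, about 4 cm straight above the open bottle.

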